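# Wedge up the phone rest to its height mark

## Robot

A 6-joint arm with a two-finger parallel gripper is mounted at the origin on the work surface. World frame = base frame: x ahead of the robot, y to its left, z up, the work surface at z = 0. Lengths are in m, angles in rad, forces in N, time in s.
With the tool pointing down it reaches from about 0.275 to 1 m from the base axis. Payload 8.4 kg.
Tool frame: the origin (TCP) lies on the centre line of the jaws, within the pads' length; the fingertips stand 17 mm ahead of it and the grasp point (between the pads) lies 2 mm behind it (bot.tcp_to_tips is the z of the fingertips in the tool frame, in m); z points along the fingers, y is the line along which they close (so a half turn about z gives the same grasp; the last joint's range is limited). The gripper opens to 85 mm and grips with 20 to 120 N. Pads are 22 mm wide; open, the fingers measure 114 mm over their backs; the gripper's body (76 mm by 85 mm) begins 54 mm behind the grasp point. The pads swing forward as they close: fully open they stand 13 mm farther back than shut.
Start: joints at [1.149, 0.353, 1.633, -0, 1.155, -0.002], TCP at [0.255, 0.571, 0.248] pointing down, gripper open.
Joint ranges: [-2.63, 2.63], [-0.92, 2.1], [0.06, 2.66], [-1.3, 4.44], [0, 2.69], [-3.02, 3.02]. Speed limits (rad/s): [2.22, 2.22, 2.79, 3.14, 3.14, 3.14].

## Interface

Orientations are given as a unit quaternion [x, y, z, w].
In Python, from workcell import bot, hand, kinematics, get_obs, vision, hand_in gives the robot as it stands. The module is installed in compiled form; this text tells all that it offers. Calls block until the motion is done:
- bot.reach(position, orientation): joint-space move of the TCP to a pose.
- bot.servo_line(position, ori=None, velocity=0.15): straight line of the TCP; ori=None keeps the orientation; velocity is the mean speed in m/s.
- bot.goto_joints(angles): joint-space move.
- hand.move_gripper(opening, strength=None): finger opening in m; strength is the grip in N (None keeps the last); returns when the fingers have stopped.
- bot.dwell(seconds).
- kinematics.solve_ik(position, orientation): joint angles nearest the present ones, or None.
- get_obs(): the state.
- vision.read_camera(name): name is "side" or "top"; returns a dict with "frame" (400x640x3 uint8, red, green, blue), "intrinsics" (3x3 intrinsics, pixels), "view" (4x4, takes a point from world to camera coordinates). Camera axes: x right, y down, z forward; pixel columns grow to the right and rows downward; lengths in m; the calibration is good to about 2 mm. A picture is of the moment at which its call begins. There is no depth.
A pose or a line that the arm cannot do raises bot.IKError and nothing moves.
- hand_in(): hands the job in; it is judged then, once.
The state is a dict: "time_s": time; "joint_pos": joint angles; "joint_vel": joint speeds; "joint_efforts": joint torques, N m; "position": TCP position; "orientation": TCP orientation; "wrist_force": force on the tool from outside, world axes, zero at the start; "ft_torque": the same for the moment, N m; "gripper_width": finger opening in m; "grip_force": force on a finger pad.
Only numpy, scipy, OpenCV 4.12 (cv2) and the standard library are available. Lean on these libraries where they do the work, as an engineer would, in place of code of your own. Each camera call takes 0.05 s, during which the arm holds its last target. There are 200 camera calls.

## Task

Slide the tall blue wedge, thin tip first and straight in, under the free edge of the hinged wooden phone rest until the black pointer on the board has risen to the red band of the white gauge, then let go so that the board stays there, resting on the wedge. Leave the flat yellow wedge where it lies; it is too thin.

Things in the scene. Friction and masses are not known exactly. Their poses are not given: they have to be found in the camera images.
- wedge: Tall blue wedge, 185 x 40 mm, 0.15 kg, flat on the desk. Its tail block (45 long, 40 wide, 38 high) is gripped across its width; from there the top slopes evenly down over 139.5 mm to a 4 mm tip. Origin: underside, middle of the tail block; +x to the thin tip, 162 mm away; z up. A white stripe across the slope (x = 63 mm) lies at the board's edge when the height is right.
- rest: Phone rest, fixed: brown board 170 long, 150 wide, 10 mm thick, hinged at its far end; phone propped on it, 90 mm high, from 80 mm behind the free edge. Origin: on the desk below the middle of the free edge; +x level, from free edge to hinge, the way the wedge goes in; z up. Edge's underside 14 mm up at start; 120 mm clear between feet. The board (0.45 kg) lifts freely and sinks by its weight.
- pointer (a point): Tip of the black pointer, a 4 mm thick tab at the board's free edge, 99 mm to the rest's +y side, 5 mm above the board's underside. 19 mm above the desk at the start, it rises with the edge. Just behind it stands the white gauge plate, 70 mm high, fixed to the rest; its red band spans 28 to 38 mm above the desk, middle 33 mm.
- flat_wedge: Flat yellow wedge, a bystander: same outline, 185 x 40 mm, only 18 mm high at the tail. Origin: underside, middle of the tail block; +x to the thin tip. It lies in one of two places, the blue wedge in the other.
There are look-alikes about, which are no part of the job. Several things have the shape of the wedge; the one meant has the colours described above.

How it is judged:
At the end, for the whole second after the job is handed in: The pointer's tip is 28 to 38 mm above the desk (on the red band), with the board resting on the blue wedge, which lies flat (within about 6 degrees) and at rest, points into the rest within 17 degrees of straight, and has its tail still outside the free edge (z of pointer in the frame of rest between 0.028 and 0.038 m and contact force between wedge and rest above 0.3 N and angle between the x axis of wedge and the x axis of rest, either way round below 0.3 rad and x of wedge in the frame of rest below -0.02 m and angle between wedge's own z axis and vertical below 0.1 rad and linear speed of wedge below 0.01 m/s); the robot touches nothing.
It fails at once if the flat yellow wedge is moved by more than 30 mm (distance of flat_wedge from where it was at the start of the episode above 0.03 m).
It also fails if it takes over 40 s, if anything falls off the work surface, if the arm or the gripper's body presses on something with over 40 N, if the wrist force passes 120 N, or if a joint passes its speed limit or range.

## Working session

There is one attempt and no reset: what is moved stays moved. The work goes in short steps, each a Python script; the robot and the scene stay as the last script left them, time stands still between calls to the robot, and variables do not carry over. Pictures are saved under pics/ and viewed, at most 10 in all, crops included, and the job is handed in when it is done.

```bash
mkdir -p pics; python3 - <<'E'
from workcell import vision,get_obs
import cv2,numpy as np
for n in("top","side"):
    c=vision.read_camera(n); cv2.imwrite(f"pics/{n}0.png",c["frame"][:,:,::-1]); np.savez(f"pics/{n}0.npz",**c)
    print(n,c["intrinsics"].round(1).tolist(),c["view"].round(3).tolist())
E
```

```text
top [[431.3, 0.0, 317.6], [0.0, 431.3, 203.2], [0.0, 0.0, 1.0]] [[-0.001, -1.0, -0.011, 0.139], [-0.982, 0.003, -0.191, 0.557], [0.191, 0.011, -0.981, 1.002], [0.0, 0.0, 0.0, 1.0]]
side [[426.0, 0.0, 327.1], [0.0, 426.0, 197.6], [0.0, 0.0, 1.0]] [[0.929, -0.368, 0.017, -0.475], [-0.24, -0.638, -0.731, 0.243], [0.28, 0.676, -0.682, 0.617], [0.0, 0.0, 0.0, 1.0]]
```

View pics/top0.png

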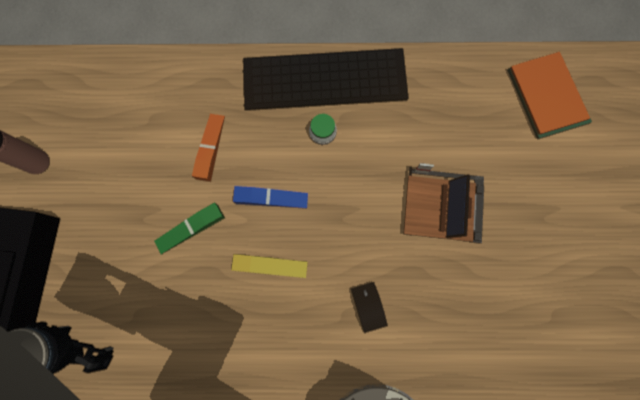

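View pics/side0.png

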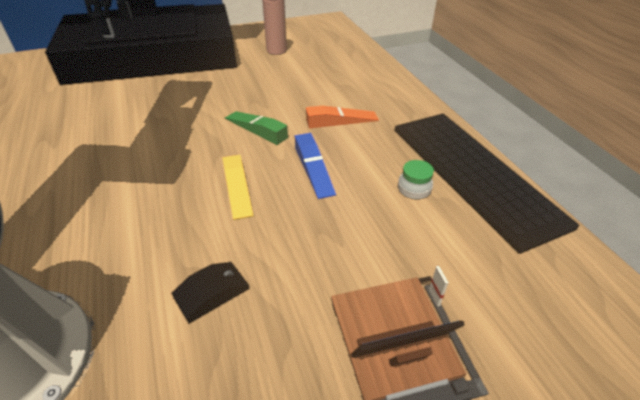

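The top view shows the blue wedge at (233–308, 197), its stripe at (268, 197) and its tip to the right. The board's free edge is the left one, at x≈405, with the gauge at (425, 168). Yellow is at (270, 266). The side view agrees, with the rest's free edge running from (333, 295) to (418, 280).

```bash
cat > h.py <<'E'
import numpy as np,cv2
def ray(c,px,z):
    R=c["view"][:3,:3];o=-R.T@c["view"][:3,3]
    d=R.T@np.linalg.solve(c["intrinsics"],[px[0],px[1],1.]);return o+d*(z-o[2])/d[2]
def proj(c,p):
    q=c["intrinsics"]@(c["view"]@np.append(p,1))[:3];return q[:2]/q[2]
def big(m,box=None):
    if box: k=np.zeros_like(m);k[box[1]:box[3],box[0]:box[2]]=1;m=m*k
    n,l,s,ce=cv2.connectedComponentsWithStats(m);i=1+np.argmax(s[1:,4]);return (l==i).astype(np.uint8)
def hsv(c): return cv2.cvtColor(c["frame"],cv2.COLOR_RGB2HSV)
def blue(c,box=None):
    return big(cv2.inRange(hsv(c),(105,130,50),(130,255,255))//255,box)
def corners(m):
    q=cv2.findContours(m,0,1)[0][0]; return cv2.approxPolyDP(q,2.0,True)[:,0]
E
python3 - <<'E'
from h import *
for n,bb,rb in(("top",(225,175,320,215),(398,165,480,245)),("side",(280,120,345,205),(325,270,470,400))):
    c=dict(np.load(f"pics/{n}0.npz")); h=hsv(c)
    b=blue(c,bb); print(n,"blue",corners(b).tolist(),cv2.minAreaRect(cv2.findContours(b,0,1)[0][0]))
    w=cv2.inRange(h,(0,0,140),(179,70,255))//255
    bx=cv2.dilate(b,np.ones((5,5)))*w; 
    k=np.argwhere(big(cv2.morphologyEx(bx,3,np.ones((2,2)))))[:,::-1]; st=k.mean(0); print("stripe",st,len(k),ray(c,st,.028))
    print("hue at board",h[200,425] if n=="top" else h[310,370],"desk",h[240,350] if n=="top" else h[250,350])
    im=c["frame"][rb[1]-15:rb[3],rb[0]-15:rb[2]+10,::-1]; im=cv2.resize(im,None,fx=4,fy=4,interpolation=2)[:590,:790]
    cv2.imwrite(f"pics/{n}_rest.png",im); print(im.shape)
    y0,x0=bb[1],bb[0]; cv2.imwrite(f"pics/{n}_b.png",cv2.resize(c["frame"][y0:bb[3],x0:bb[2],::-1],None,fx=6,fy=6,interpolation=2))
E
```

```text
top blue [[271, 190], [270, 204], [306, 205], [306, 194]] ((288.39111328125, 198.589111328125), (36.3188591003418, 14.42803955078125), 5.710593223571777)
stripe [269.91304348 196.52173913] 23 [0.58041789 0.25811243 0.028     ]
hue at board [ 12 145 125] desk [ 17 114 146]
(380, 428, 3)
side blue [[307, 163], [318, 196], [333, 194], [321, 161]] ((319.4974060058594, 178.6933135986328), (38.26716232299805, 16.225852966308594), 68.96248626708984)
stripe [326.05681818 176.13636364] 88 [0.5868924  0.19922952 0.028     ]
hue at board [ 13 145 185] desk [ 16 112 211]
(580, 680, 3)
```

View pics/top_rest.png

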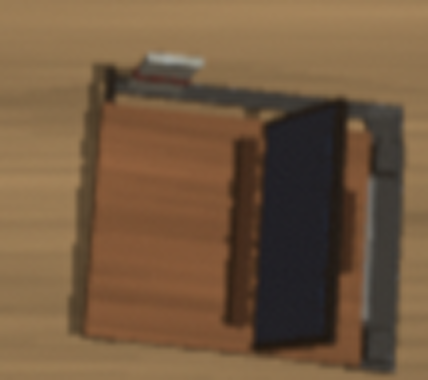

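View pics/side_rest.png

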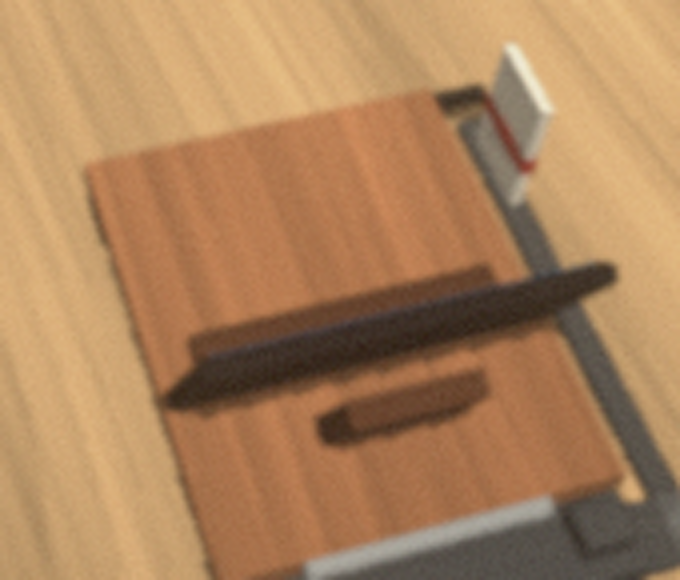

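View pics/top_b.png

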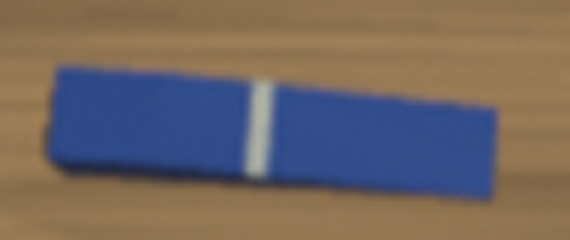

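The crops give the board's free-edge corners: top crop (104,105) and (84,335), side crop (88,168) and (435,95). In the blue-wedge crop the stripe centre is at (258,130), the tip corners are (496,108) and (492,199), and the tail-top corners are (56,67) and (50,160).

```bash
python3 - <<'E'
from h import *
T=dict(np.load("pics/top0.npz"));S=dict(np.load("pics/side0.npz"))
u=lambda p,o,f:((p[0]+.5)/f-.5+o[0],(p[1]+.5)/f-.5+o[1])
for c,o,P in((T,(383,150),[(104,105),(84,335)]),(S,(310,255),[(435,95),(88,168)])):
    a,b=[ray(c,u(p,o,4),.024) for p in P]; d=a-b
    print("edge",a[:2],b[:2],"len",np.linalg.norm(d),"mid",(a+b)[:2]/2,"x-axis yaw",np.arctan2(d[1],d[0])-np.pi/2)
r=lambda p,z:ray(T,u(p,(225,175),6),z)[:2]
tip=(r((496,108),.004)+r((492,199),.004))/2; tail=(r((56,67),.038)+r((50,160),.038))/2; st=r((258,130),.0281)
print("widths",np.linalg.norm(r((496,108),.004)-r((492,199),.004)),np.linalg.norm(r((56,67),.038)-r((50,160),.038)))
d=tip-tail;print("tip",tip,"tail",tail,"st",st,"len",np.linalg.norm(d),"yaw",np.arctan2(d[1],d[0]), "st dist from tail",np.linalg.norm(st-tail))
# side-view stripe
h=hsv(S);m=cv2.inRange(h,(0,0,170),(179,60,255))//255;m[:150]=0;m[170:]=0;m[:,:300]=0;m[:,326:]=0
k=np.argwhere(m)[:,::-1];print("side stripe",k.mean(0),len(k),ray(S,k.mean(0),.0281)[:2])
E
```

```text
edge [ 0.6338225  -0.09402577] [ 0.48668129 -0.07557282] len 0.14829378371188126 mid [ 0.5602519 -0.0847993] x-axis yaw -1.6955547673183626
edge [ 0.63614132 -0.09733976] [ 0.48699598 -0.07857697] len 0.15032090181967345 mid [ 0.56156865 -0.08795836] x-axis yaw -1.6959409298637966
widths 0.03983847587462944 0.03974326731670313
tip [0.57566269 0.16556276] tail [0.58641238 0.34856743] st [0.58111702 0.26399984] len 0.18332011907236834 yaw -1.6294689170345018 st dist from tail 0.08473321930051124
side stripe [314.53333333 158.58888889] 90 [0.58504855 0.26388071]
```

```bash
cat >> h.py <<'E'
from scipy.spatial.transform import Rotation as Ro
WY=-1.629; RY=-1.6957; R0=np.array([.561,-.0865]); W0=np.array([.5857,.3269]); Z=.026
ax=lambda y:np.array([np.cos(y),np.sin(y)])
def quat(y,flip): return (Ro.from_euler('z',y+flip*np.pi)*Ro.from_euler('x',np.pi)).as_quat()
E
python3 - <<'E'
from h import *
from workcell import *
best=[(abs(j[5]),f) for f in(0,1) if (j:=kinematics.solve_ik([*W0,Z],quat(WY,f))) is not None]
f=min(best)[1];print(best)
q=quat(WY,f);qr=quat(RY,f);pre=R0-.205*ax(RY)
for p,qq in(([*pre,Z],qr),([*(R0-.063*ax(RY)),Z],qr)): print(kinematics.solve_ik(p,qq))
bot.reach([*W0,.14],q)
bot.servo_line([*W0,Z],q,.12)
hand.move_gripper(.03,40)
o=get_obs();print(o["time_s"],o["gripper_width"],o["grip_force"],o["position"],o["wrist_force"])
bot.servo_line([*pre,Z],qr,.1)
o=get_obs();print(o["time_s"],o["gripper_width"],o["grip_force"],o["position"],o["wrist_force"])
for n in("top","side"):
    c=vision.read_camera(n);np.savez(f"pics/{n}1.npz",**c);cv2.imwrite(f"pics/{n}1.png",c["frame"][:,:,::-1])
E
```

```text
[(np.float64(2.5765574176526855), 0), (np.float64(0.565035235937108), 1)]
[ 1.94223879e-01  5.96576068e-01  1.83242354e+00 -4.44089210e-16
  7.12593045e-01  3.19127552e-01]
[-4.47838959e-02  5.66457057e-01  1.89713064e+00 -4.44089210e-16
  6.78004956e-01  8.01197773e-02]
3.2583 0.03962330429412453 41.66978895664215 [0.58609765 0.32710197 0.02665615] [-0.97900391 -0.39227192  6.21421447]
5.5083 0.03952612842306213 42.04230844974518 [0.58715716 0.11710603 0.0265965 ] [0.30981584 3.59864335 7.59789696]
```

View pics/side1.png

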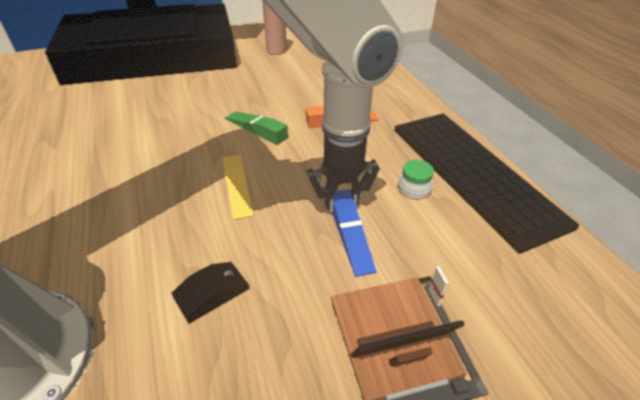

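The side view shows the wedge gripped by its tail, with its stripe at (350,224) and its tip at (365,272) aimed at the middle of the free edge. I measure the stripe's offset from the TCP, then slide in.

```bash
cat > m.py <<'E'
from h import *
def stripe(c,cx,cy):
    h=hsv(c);m=cv2.inRange(h,(0,0,150),(179,75,255))//255;k=np.zeros_like(m);k[cy-9:cy+9,cx-14:cx+14]=1
    p=np.argwhere(m*k)[:,::-1];e=ray(c,p.mean(0),.0281)[:2]-R0;a=ax(RY);return len(p),p.mean(0),e@a,e@np.array([-a[1],a[0]])
E
python3 - <<'E'
from m import *
from workcell import *
S=dict(np.load("pics/side1.npz"));s=stripe(S,350,224);print(s)
o=get_obs();t=(np.array(o["position"][:2])-R0)@ax(RY);off=s[2]-t;print("tcp x",t,"stripe off",off)
q=np.array(o["orientation"]);goal=R0-off*ax(RY) if abs(off-.063)<.006 else R0-.063*ax(RY)
bot.servo_line([*goal,Z],quat(RY,1),.06)
o=get_obs();print(o["time_s"],o["gripper_width"],o["position"],goal,o["wrist_force"])
for n in("top","side"):
    c=vision.read_camera(n);np.savez(f"pics/{n}2.npz",**c)
    cv2.imwrite(f"pics/{n}2.png",c["frame"][:,:,::-1])
c=cv2.imread("pics/side2.png")[220:370,300:500];cv2.imwrite("pics/side2c.png",cv2.resize(c,None,fx=4,fy=4,interpolation=2))
E
```

```text
(136, array([351.58088235, 223.66911765]), np.float64(-0.14198433361615975), np.float64(0.0023288189307960647))
tcp x -0.20528897958108724 stripe off 0.06330464596492749
8.1167 0.0393632383789138 [ 0.56955369 -0.02296589  0.02659168] [ 0.56888644 -0.02368852] [0.39328578 9.50748783 7.92810872]
```

View pics/side2c.png

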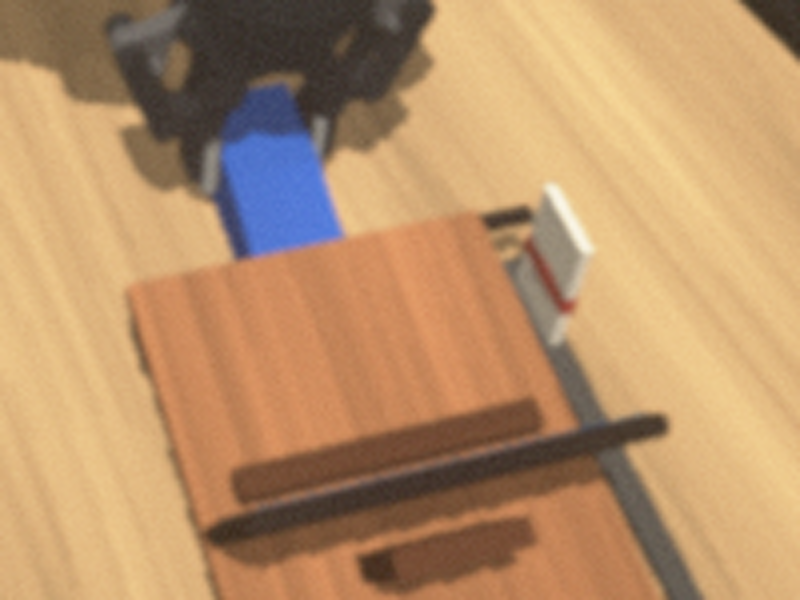

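The crop shows the blue wedge under the board with the free-edge corners now at about full-frame (332,291.6) and (418.7,273), some 5.5 px higher than before. I turn that into height.

```bash
python3 - <<'E'
from h import *
c=dict(np.load("pics/side2.npz"));c0=dict(np.load("pics/side0.npz"))
for p0,p1 in(((332-.4,297-.4),(331.6,291.4)),((418.4,278.4),(418.4,272.6))):
    P=ray(c0,p0,.024); 
    for z in(.034,.036,.038,.040): print(z,proj(c0,[*P[:2],z])-p1)
# objective vertical shift of the free edge: desk/board colour step by phase correlation on a patch over the edge
g=[cv2.cvtColor(k["frame"],cv2.COLOR_RGB2HSV)[...,1].astype(float) for k in(c0,c)]
for xs in((334,352),(393,414)):
    for gg in g:
        rows=[]
        for x in range(*xs):
            y=np.arange(260,306); d=np.diff(cv2.GaussianBlur(gg,(3,3),0)[260:306,x]); d=np.clip(d,0,None)
            i=d.argmax(); s=slice(max(i-2,0),i+3); rows.append((y[:-1][s]+.5)@d[s]/d[s].sum())
        print(xs,np.median(rows))
E
```

```text
0.034 [0.15188385 1.59554287]
0.036 [0.18262827 0.86592627]
0.038 [0.21349699 0.13336013]
0.04 [ 0.24449075 -0.60217347]
0.034 [0.9834051  2.16815579]
0.036 [1.1823685  1.43335783]
0.038 [1.38210301 0.69571205]
0.04 [ 1.58261313 -0.04479814]
(334, 352) 292.9278343870505
(334, 352) 288.3386646760812
(393, 414) 279.5652173913044
(393, 414) 275.26872246696036
```

Pointer estimates are 31–35 mm, inside the red band. I release and re-check.

```bash
python3 - <<'E'
from h import *
from workcell import *
hand.move_gripper(.07)
p=get_obs()["position"]; bot.servo_line([p[0],p[1],.13],None,.12)
bot.servo_line([p[0]-.03,p[1]+.25,.2],None,.25)
o=get_obs();print(o["time_s"],o["wrist_force"])
im=[]
for n,(x,y) in(("side",(300,220)),("top",(340,140))):
    c=vision.read_camera(n);np.savez(f"pics/{n}3.npz",**c)
    im.append(cv2.resize(c["frame"][y:y+130,x:x+160,::-1],None,fx=4,fy=4,interpolation=2)[:, :390 if n=="top" else 400*1+200])
cv2.imwrite("pics/s3.png",im[0]);cv2.imwrite("pics/t3.png",im[1])
E
```

```text
10.8333 [ 0.51702567 -0.76221677  0.7759538 ]
```

View pics/s3.png

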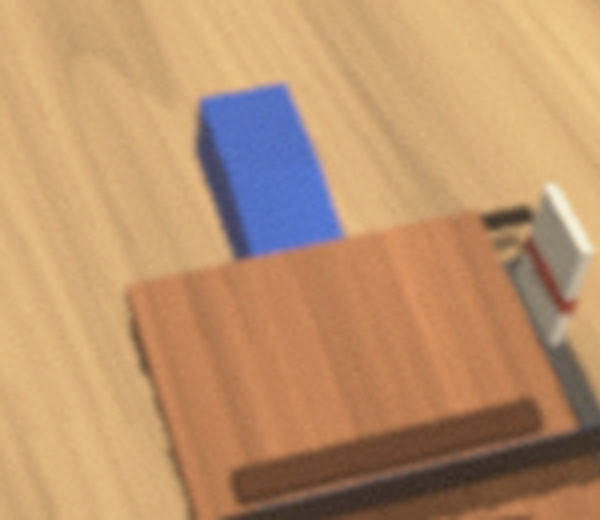

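View pics/t3.png

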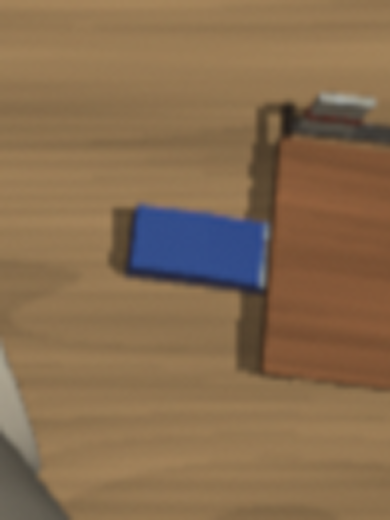

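The views after release show the board in the same place (corner at (128,287) in the side crop). In the top crop the wedge lies straight, with its white stripe right at the board's edge (265,245). The arm is clear, so I hand in.

```bash
python3 -c "
from workcell import *
bot.dwell(.5);print(hand_in(),get_obs()['time_s'])"
```

```text
the job is handed in; nothing more can be done
the job is handed in; nothing more can be done
```

The job is handed in, with no verdict returned: the blue wedge sits straight under the board with its stripe at the free edge, and I estimate the pointer at 31–35 mm, inside the 28–38 mm red band.

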